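Clamp the brick-painted sample until the clutch clicks

ROBOT

A 6-joint arm with a two-finger parallel gripper is mounted at the origin on the work surface. World frame = base frame: x ahead of the robot, y to its left, z up, the work surface at z = 0. Lengths are in mm, angles in degrees, forces in N, time in s.
With the tool pointing down it reaches from about 300 to 850 mm from the base axis. Payload 4.2 kg.
Tool frame: the origin (TCP) lies between the finger pads, 19 mm behind the fingertips; this is the grasp point; z points along the fingers, y is the line along which they close (so a half turn about z gives the same grasp; the last joint's range is limited). The gripper opens to 91 mm and grips with 3 to 60 N. Pads are 32 mm wide; open, the fingers measure 118 mm over their backs; the gripper's body (76 mm by 178 mm) begins 60 mm behind the grasp point.
Start: joints at [72.88, 18.312, 89.639, -0, 72.044, -1.146], TCP at [158.243, 552.811, 232.776] pointing down, gripper open.
Joint ranges: [-177.97, 177.97], [-48.28, 115.42], [12.27, 149.76], [-77.06, 257.06], [2.81, 150.46], [-146.56, 146.56]. Speed limits (degrees/s): [147.25, 147.25, 180, 180, 180, 180].

INTERFACE

Orientations are given as [roll, pitch, yaw] about the fixed x, y, z axes, in that order (R = Rz(yaw) Ry(pitch) Rx(roll)).
In Python, from workcell import env, grab_frame, camera_model, models gives the robot as it stands.
- The arm moves only by the shell command python3 -m crank 'ROWS' [FORCE]. ROWS is text: rows parted by semicolons, each of 7 numbers parted by spaces: the closure, from -1 (fully open) to 1 (shut), so that 0 is half open, then the shift along the tool's x, y, z in mm, then the turn, a rotation vector about the tool's x, y, z in degrees. A call has 1 to 10 rows; each row shifts and turns the commanded pose from where the row before left it, along the tool's axes as they then stand; what a row does not reach is not made up. A row lasts 1/8 s, in which the tool goes at most 62.5 mm and 10.7 degrees, less where a joint would pass 70% of its speed; a pose out of reach is approached as far as the arm can. A call is refused whole if a number of a shift passes 62.5 or a number of a turn 10.7, either way. A call with a gripper value outside its range is refused whole. The fingers move at their own pace and stop on an object; FORCE is the grip in N (left out, the last holds). Time passes only in rows, so rows that do not move let the fingers close. It gives the time, the measured TCP pose, the force, the opening and the grip force at its end, in the units of the state.
- env.state(): the state, without advancing time (a new reading comes with each control period).
- grab_frame(name): name is "scene" or "top"; returns the picture (400x640x3 uint8, blue, green, red); there is no depth.
- camera_model(name): a dict with "K" (3x3 intrinsics, pixels), "k1" (the pictures are not rectified: a ray, as slopes to the right and down, at radius r is drawn at 1 + k1 r^2 times it, then the intrinsics apply), "R" (3x3) and "t" (3): a world point X has camera coordinates R X + t. Camera axes: x right, y down, z forward; pixel columns grow to the right and rows downward; lengths in mm; the calibration is good to about 2 mm. A picture is of the moment at which its call begins. camera_model takes no time and is no camera call.
- env.job_done(): hands the job in; it is judged then, once.
Trained networks look in the newest picture that a camera, given by its name, has taken for a name from the list of things; names that differ only in an ending like _2 or _b are one class to them, and where a whole thing is asked for, a point or a joint stands for the part that bears it (a point fixed in the world has none). Each returns a list of dicts, best first, with "p" (0 to 1); they miss things now and then, are a little off and sometimes report something else, mostly with a low value. They report only what shows in the picture. A call takes as long as a camera call. They do not tell look-alikes from the thing itself.
- models.search_frame(name, camera): "point" ([x, y, z] in mm, in world coordinates, good to about 4 mm: the middle of the surface that is visible of it).
The state is a dict: "time_s": time; "qpos": joint angles; "qvel": joint speeds; "effort": joint torques, N m; "ee_pos": TCP position; "ee_rot": TCP orientation; "force": force on the tool from outside, world axes, zero at the start; "torque": the same for the moment, N m; "gripper_width": finger opening in mm; "gripper_force": force on a finger pad.
Only numpy, scipy, OpenCV 4.12 (cv2) and the standard library are available. Lean on these libraries where they do the work, as an engineer would, in place of code of your own. Each camera call takes 0.05 s, during which the arm holds its last target. There are 200 camera calls.

TASK

Two small bench clamps stand on the scene-shop table, each with a sample block lying loose between its jaws. Close the one that holds the brick-painted sample: turn its red cap clockwise (seen from above) until the sample is gripped and the cap's slip clutch clicks over at least once, then let go and leave it gripped. Leave the other clamp's cap alone.

Things in the scene. Friction and masses are not known exactly. Their poses are not given: they have to be found in the camera images.
- brick_clamp: Clamp to tighten, fixed to the table: base 265 x 100 x 12 mm, blue gear housing 90 x 90, 50 high, under the cap. Origin: on the table below the vertical axis of its red cap; +x from cap to fixed jaw, z up. Cap: ribbed upright cylinder, 42 mm across, 65 to 109 mm above the table; grip across any diameter, TCP 90 mm up. Under it a collar 62 mm across, top 61 up, turning with the gear.
- brick_cap (a joint): Slip of that cap over its collar, rad, 0 at start (white line on cap meets black line on collar), grows as the clutch slips clockwise; a click is 0.26. Turning the cap clockwise (0.12 N m) first drives the sprung jaw, 15 mm per rad, with no slip; with the sample gripped the clutch slips at 0.28 N m, harmlessly. 1.4 rad in all is enough. Stays tight when let go; turning back loosens it.
- brick_sample: Sample block 85 x 70 x 40 mm, 0.2 kg, top painted as red bricks with pale joints, loose on the base plate between the jaws of its clamp, 7 to 13 mm of play to close. Origin: centre of its underside; x along the 85 mm, z up. Sample and jaws are under 55 mm high, and from 55 mm beyond the cap's axis on.
- plain_mark (a point): Outer end of the white line on top of the red cap of the other clamp, alike in build but holding a plain wood-grain sample: 18 mm from that cap's axis, 109 mm above the table. That cap must not be turned.
Not all that is in view belongs to the job. What is shaped like the brick_sample but blue or purple is not meant.

How it is judged:
By the outcome, as a careful person would: the job done as asked, in the order asked, and still so for the second after the job is handed in, with the robot touching nothing.
It also fails if it takes over 32 s, if anything falls off the work surface, if the arm or the gripper's body presses on something with over 40 N, if the wrist force passes 120 N, or if a joint passes its speed limit or range.

## Working session

There is one attempt and no reset: what is moved stays moved. The work goes in short steps, Python scripts to look and compute and a shell command to move; the robot and the scene stay as the last step left them, time stands still between calls to the robot, and variables do not carry over. Pictures are saved under pics/ and viewed, at most 10 in all, crops included, and the job is handed in when it is done.

```bash
mkdir -p pics; python3 - <<'E'
from workcell import env, grab_frame, camera_model, models
import cv2
for c in ("scene","top"):
    im=grab_frame(c); cv2.imwrite(f"pics/{c}0.png",im)
    for n in ("brick_clamp","brick_cap","brick_sample","plain_mark"):
        print(c,n,[(round(d["p"],2),[round(v) for v in d["point"]]) for d in models.search_frame(n,c)])
s=env.state();print(s["time_s"],s["ee_pos"],s["ee_rot"],s["gripper_width"])
E
```

```text
scene brick_clamp [(0.77, [654, -148, 42])]
scene brick_cap [(0.89, [585, -166, 104])]
scene brick_sample [(0.9, [722, -148, 52]), (0.87, [617, -10, 40]), (0.82, [696, -305, 44]), (0.66, [443, -237, 40]), (0.66, [475, -16, 40])]
scene plain_mark [(0.93, [539, 192, 99])]
top brick_clamp [(0.84, [614, -153, 50])]
top brick_cap [(0.69, [578, -166, 108])]
top brick_sample [(0.8, [425, -232, 43]), (0.7, [587, -12, 42]), (0.67, [711, -159, 56]), (0.57, [676, -303, 39]), (0.55, [442, -15, 41])]
top plain_mark [(0.6, [523, 192, 107])]
0.5 [158.23914317 552.77165745 232.7213972 ] [-1.79997699e+02 -4.38501157e-04  1.64023566e+02] 91.05539771936935
```

View pics/scene0.png

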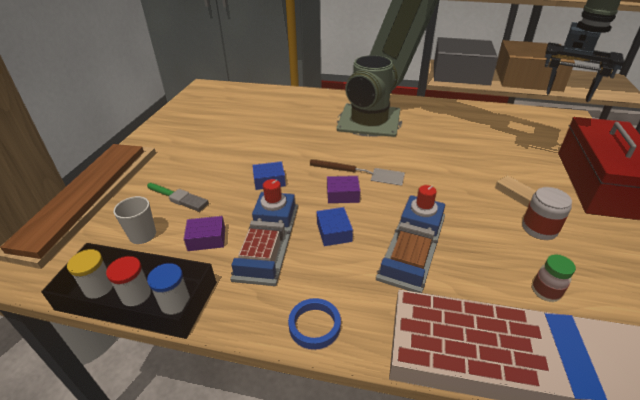

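View pics/top0.png

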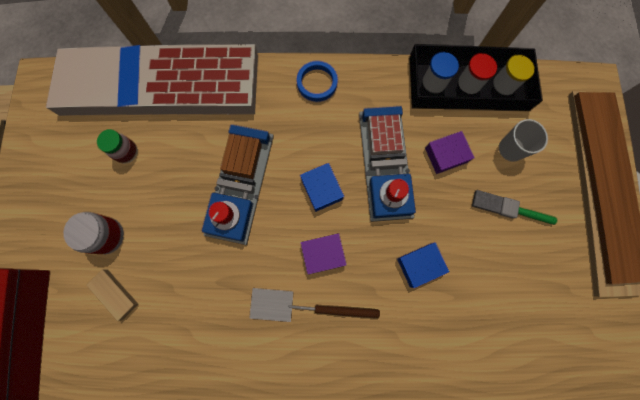

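The scene view shows the brick sample at about (262,243) with its cap at (272,190). In the top view the cap is at (398,190). The wood-grain clamp's cap is at (427,197) in the scene view and (221,213) in the top view, so the brick clamp is the one near (580,-166). Next I'll refine the axis with enlarged crops.

```bash
cat > h.py <<'E'
import numpy as np, cv2
from workcell import camera_model
def back(c,u,v,z):
    m=camera_model(c);K=np.array(m["K"]);R=np.array(m["R"]);t=np.array(m["t"])
    p=np.linalg.solve(K,[u,v,1])[:2]
    r=np.linalg.norm(p);s=r
    for _ in range(20): s=r/(1+m["k1"]*s*s)
    d=R.T@np.append(p*(s/r if r else 1),1);C=-R.T@t
    return C+d*(z-C[2])/d[2]
E
python3 - <<'E'
import cv2,numpy as np
a=cv2.imread("pics/scene0.png")[165:225,235:315];b=cv2.imread("pics/top0.png")[160:220,360:440]
o=np.hstack([cv2.resize(x,None,fx=5,fy=5,interpolation=cv2.INTER_CUBIC) for x in(a,b)])
cv2.imwrite("pics/crop0.png",o)
from h import back
for n,u,v in(("top",398,187),("scene",272,185)): print(n,back(n,u,v,109).round(),)
E
```

```text
top [ 577. -167.  109.]
scene [ 581. -165.  109.]
```

View pics/crop0.png

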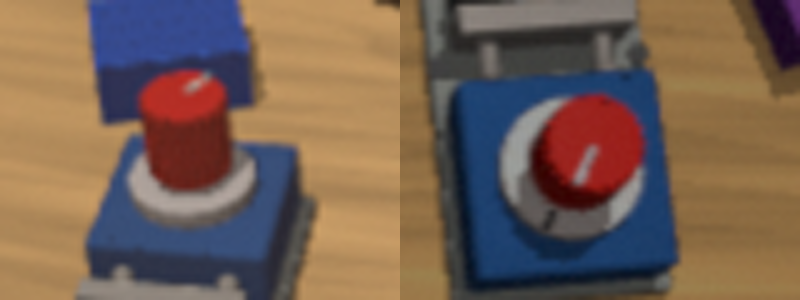

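```bash
python3 -c "
from h import back
print(back('scene',271.6,184.4,109).round(1),back('top',398.8,189,109).round(1))"
python3 -m crank '-1 -37 -36 0 0 0 0;-1 -37 -36 0 0 0 0;-1 -37 -36 0 0 0 0;-1 -37 -36 0 0 0 0;-1 -37 -36 0 0 0 0;-1 -37 -36 0 0 0 0;-1 -37 -36 0 0 0 0;-1 -37 -36 0 0 0 0' 30
```

```text
[ 578.7 -167.1  109. ] [ 572.5 -168.1  109. ]
time_s: 1.5
ee_pos: [364.3, 193.0, 233.1]
ee_rot: [180.0, 0.0, 164.0]
force: [0.8, -0.4, 0.7]
gripper_width: 91.3
gripper_force: 0.0
```

```bash
python3 -m crank '-1 -38 -36 0 0 0 0;-1 -38 -36 0 0 0 0;-1 -38 -36 0 0 0 0;-1 -38 -36 0 0 0 0;-1 -38 -36 0 0 0 0;-1 -38 -36 0 0 0 0;-1 -38 -36 0 0 0 0;-1 -38 -36 0 0 0 0;-1 0 0 40 0 0 0;-1 0 0 0 0 0 0'
python3 - <<'E'
from workcell import env, grab_frame
import cv2,numpy as np
print(env.state()["qpos"])
a=grab_frame("scene")[120:270,190:350];b=grab_frame("top")[120:270,320:480]
cv2.imwrite("pics/c1.png",np.hstack([cv2.resize(x,(400,375)) for x in(a,b)]))
E
```

```text
time_s: 2.75
ee_pos: [574.6, -165.9, 189.7]
ee_rot: [180.0, -0.4, 164.0]
force: [-0.0, 0.8, -0.9]
gripper_width: 91.1
gripper_force: 0.0
[-1.72176401e+01  2.22502862e+01  9.00403886e+01  1.56815905e-02
  6.81412292e+01 -9.11954226e+01]
```

View pics/c1.png

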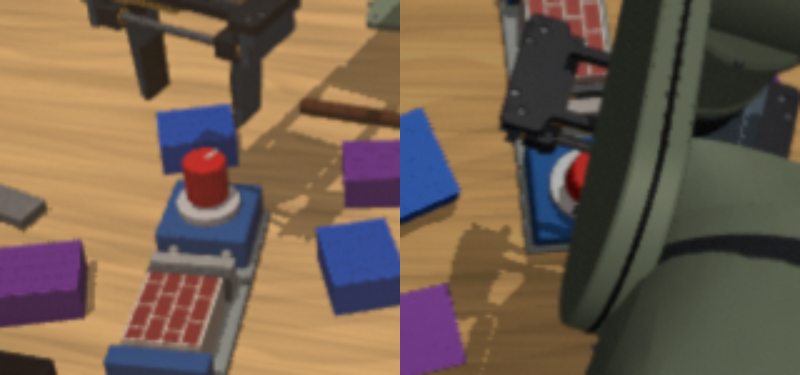

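The scene crop shows the open fingers at (150,95) and (245,120), one on each side of the cap at (205,165), well centred. The arm hides the cap in the top view. I'll descend and grip.

```bash
python3 -m crank '-1 -1 0 25 0 0 0;-1 0 0 25 0 0 0;-1 0 0 25 0 0 0;-1 0 0 25 0 0 0;-1 0 0 0 0 0 0;1 0 0 0 0 0 0;1 0 0 0 0 0 0;1 0 0 0 0 0 0;1 0 0 0 0 0 0;1 0 0 0 0 0 0' 30
python3 -c "
from workcell import env
print(env.state()['torque'])"
```

```text
time_s: 4.1
ee_pos: [577.4, -166.9, 92.9]
ee_rot: [-179.9, 0.0, 164.1]
force: [-3.6, -10.0, 2.9]
gripper_width: 44.3
gripper_force: 5.3
[-1.85146504  0.67698521  0.0164578 ]
```

```bash
python3 -m crank '1 0 0 2 0 0 0;1 0 0 0 0 0 0;1 0 0 0 0 0 0'
```

```text
time_s: 4.47
ee_pos: [576.9, -169.0, 92.7]
ee_rot: [-179.7, 0.1, 164.1]
force: [-5.5, -7.1, 10.5]
gripper_width: 39.6
gripper_force: 30.0
```

```bash
python3 -m crank '1 0 -2 -2 0 0 0;1 0 0 0 0 0 5;1 0 0 0 0 0 8;1 0 0 0 0 0 8;1 0 0 0 0 0 8;1 0 0 0 0 0 8'
python3 -c "
from workcell import env
print(env.state()['torque'])"
```

```text
time_s: 5.22
ee_pos: [576.3, -169.8, 92.8]
ee_rot: [-179.8, 0.1, 126.9]
force: [-2.9, -5.7, 2.3]
gripper_width: 39.6
gripper_force: 30.0
[-1.12819731  0.54117211  0.27187221]
```

```bash
python3 -m crank '1 0 0 0 0 0 8;1 0 0 0 0 0 8;1 0 0 0 0 0 8;1 0 0 0 0 0 8;1 0 0 0 0 0 8;1 0 0 0 0 0 8;1 0 0 0 0 0 8;1 0 0 0 0 0 8;1 0 0 0 0 0 0' 40
python3 - <<'E'
from workcell import env, grab_frame
import cv2
s=env.state();print(s['torque'],s['qpos'][5])
cv2.imwrite("pics/c2.png",cv2.resize(grab_frame("scene")[140:290,210:350],None,fx=4,fy=4,interpolation=cv2.INTER_CUBIC))
E
```

```text
time_s: 6.35
ee_pos: [574.9, -170.0, 92.8]
ee_rot: [-179.8, 0.3, 63.1]
force: [-5.8, -5.8, 4.3]
gripper_width: 39.2
gripper_force: 40.0
[-1.24639828  1.13252429  0.06936021] 9.648258753652817
```

View pics/c2.png

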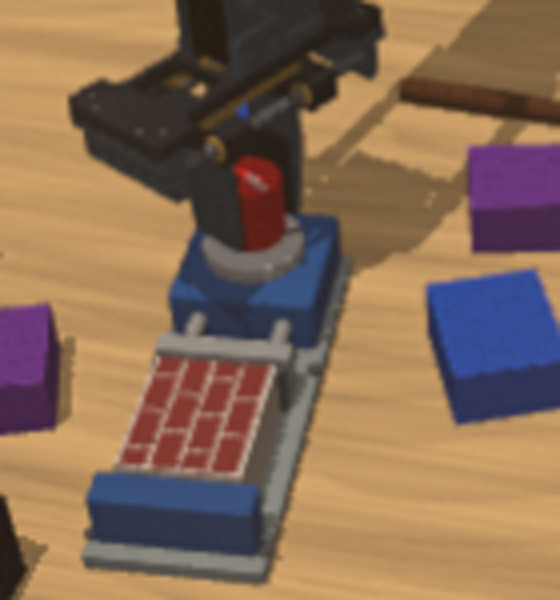

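The line on the cap has clearly turned, and the jaws have closed on the bricks at about (200,410). I'll let go, lift and compare the cap with its collar.

```bash
python3 -m crank '-1 0 0 0 0 0 0;-1 0 0 0 0 0 0;-1 0 0 0 0 0 0;-1 0 0 0 0 0 0;-1 0 0 -25 0 0 0;-1 0 0 -50 0 0 0;-1 0 0 -50 0 0 0;-1 0 0 0 0 0 0'
python3 -m crank '-1 40 40 0 0 0 0;-1 40 40 0 0 0 0;-1 40 40 0 0 0 0;-1 40 40 0 0 0 0;-1 40 40 0 0 0 0;-1 40 40 0 0 0 0;-1 0 0 0 0 0 0'
python3 - <<'E'
from workcell import env, grab_frame
import cv2,numpy as np
a=grab_frame("scene")[165:285,225:305];b=grab_frame("top")[100:220,355:435]
cv2.imwrite("pics/c3.png",np.hstack([cv2.resize(x,None,fx=5,fy=5,interpolation=cv2.INTER_CUBIC) for x in(a,b)]))
E
```

```text
time_s: 7.4
ee_pos: [579.3, -168.8, 222.5]
ee_rot: [179.4, -0.1, 63.0]
force: [0.4, 0.2, -0.4]
gripper_width: 91.0
gripper_force: 0.0
time_s: 8.28
ee_pos: [896.3, -63.8, 208.8]
ee_rot: [-179.6, 0.1, 63.2]
force: [0.2, -0.9, -0.7]
gripper_width: 91.0
gripper_force: 0.0
```

View pics/c3.png

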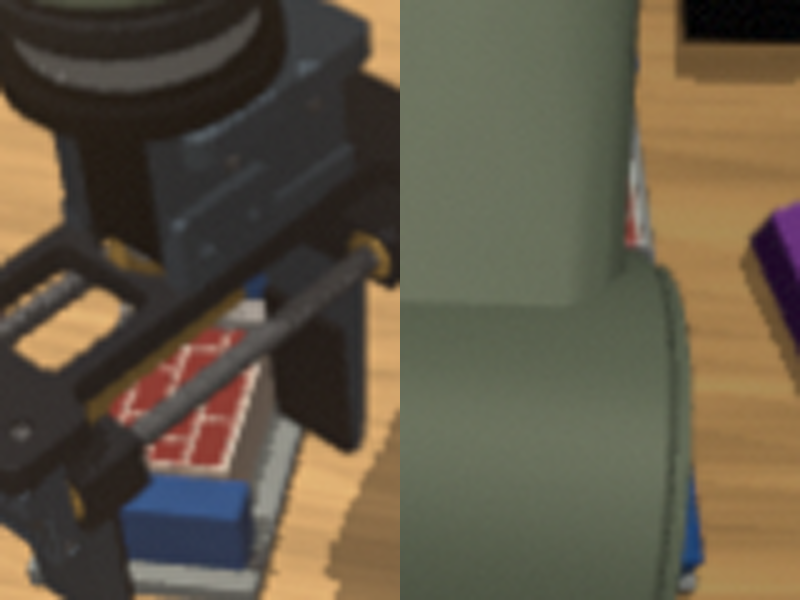

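I moved the wrong way and the arm now covers the clamp, so I'll swing it to the left.

```bash
python3 -m crank '-1 1 -56 0 0 0 0;-1 1 -56 0 0 0 0;-1 1 -56 0 0 0 0;-1 1 -56 0 0 0 0;-1 1 -56 0 0 0 0;-1 1 -56 0 0 0 0;-1 30 -30 0 0 0 0;-1 40 0 0 0 0 0;-1 40 0 0 0 0 0;-1 0 0 0 0 0 0'
python3 - <<'E'
from workcell import env, grab_frame
import cv2,numpy as np
a=grab_frame("scene")[165:285,225:305];b=grab_frame("top")[100:220,355:435]
cv2.imwrite("pics/c4.png",np.hstack([cv2.resize(x,None,fx=5,fy=5,interpolation=cv2.INTER_CUBIC) for x in(a,b)]))
E
```

```text
time_s: 9.62
ee_pos: [622.6, 202.2, 219.7]
ee_rot: [180.0, -0.1, 63.1]
force: [-0.8, -0.9, -0.0]
gripper_width: 91.2
gripper_force: 0.0
```

View pics/c4.png

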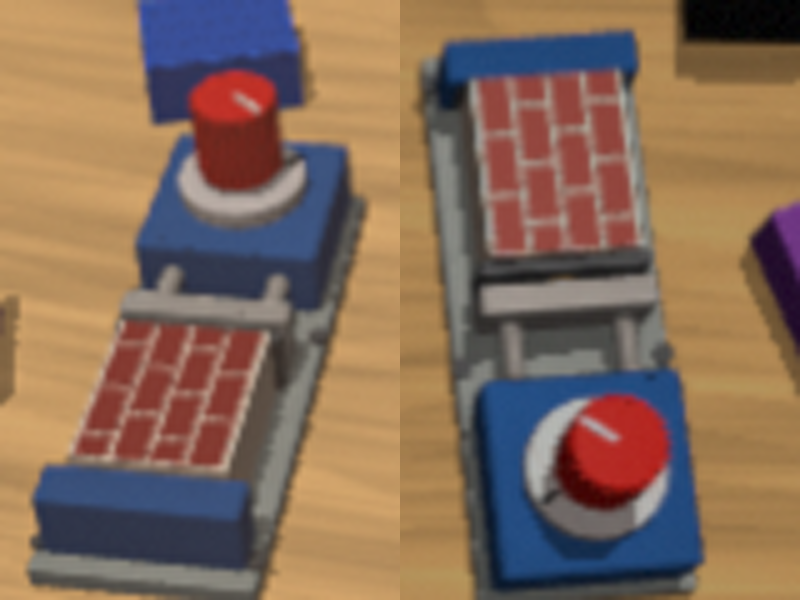

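The black line on the collar has turned about 37° (about 10 mm of jaw travel, within the 7 to 13 mm of play). The white line on the cap has turned about 100°. That leaves roughly 1.1 rad of slip, several clicks, with the sample held between the jaws and the arm clear.

```bash
python3 -c "
from workcell import env
print(env.job_done())"
```

```text
the job is handed in; nothing more can be done
None
```

The brick clamp is tightened and the job is handed in: the sample is gripped, the clutch slipped about 1.1 rad (several clicks, judged from the lines in the last picture), the arm is clear, and I did not touch the other cap.

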